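Power up the welding bench: extraction first, then welding current

ROBOT

A 6-joint arm with a two-finger parallel gripper is mounted at the origin on the work surface. World frame = base frame: x ahead of the robot, y to its left, z up, the work surface at z = 0. Lengths are in m, angles in degrees, forces in N, time in s.
With the tool pointing down it reaches from about 0.3 to 0.75 m from the base axis. Payload 8.5 kg.
Tool frame: the origin (TCP) lies at the very end of the fingers, on their centre line; the grasp point (between the pads) lies 19 mm behind it (env.grip_depth is the z of the grasp point in the tool frame, in m); z points along the fingers, y is the direction in which the jaws open and shut (so a half turn about z gives the same grasp; the last joint's range is limited). The gripper opens to 85 mm and grips with 20 to 120 N. Pads are 22 mm wide; open, the fingers measure 114 mm over their backs; the gripper's body (76 mm by 85 mm) begins 54 mm behind the grasp point. The pads swing forward as they close: fully open they stand 13 mm farther back than shut.
Start: joints at [-87.049, 21.807, 74.336, -0, 83.858, -12.336], TCP at [0.145, -0.531, 0.231] pointing down, gripper open.
Joint ranges: [-178.18, 178.18], [-50.72, 133.34], [12.68, 142.11], [-81.47, 261.47], [9.98, 163.14], [-165.26, 165.26]. Speed limits (degrees/s): [136.94, 136.94, 180, 180, 180, 180].

INTERFACE

Orientations are given as a 3x3 rotation matrix whose columns are the frame's x, y, z axes.
In Python, from rig import env gives the robot as it stands.
- The arm moves only by the tool apply_moves, never from a script. Its argument "plan" is a list of rows, each an object of numbers: "tx", "ty", "tz": the shift along the world's x, y, z in mm; "rx", "ry", "rz": the turn, a rotation vector about the world's x, y, z in rad; "jaw": the opening, from -1 (shut) to 1 (fully open). A call has 1 to 12 rows; each row is the pose to reach, as a shift and turn from the pose measured when the call began; what a row does not reach only later rows make up. A row lasts 1/10 s, in which the tool goes at most 50 mm and 8.59 degrees, less where a joint would pass 70% of its speed; a pose out of reach is approached as far as the arm can. A call with a gripper value outside its range is refused whole. The fingers move at their own pace and stop on an object; "grip_force" is the grip in N (left out, the last holds). Time passes only in rows, so rows that repeat a pose let the fingers close. It gives the time, the measured TCP pose, the force and the opening at its end, in the units of the state.
- env.observe(): the state, without advancing time (a new reading comes with each control period).
- env.get_image(name): name is "scene" or "top" or "wrist"; returns a dict with "image" (420x560x3 uint8, red, green, blue), "intrinsics" (3x3 intrinsics, pixels), "world_from_camera" (4x4, takes a point from camera to world coordinates). Camera axes: x right, y up, looking along -z (the intrinsics and any distortion apply to the point x, -y, -z); pixel columns grow to the right and rows downward; lengths in m; the calibration is good to about 2 mm. A picture is of the moment at which its call begins. There is no depth.
- env.close_job(): hands the job in, once; it reports no verdict.
The state is a dict: "time_s": time; "q": joint angles; "qvel": joint speeds; "joint_efforts": joint torques, N m; "position": TCP position; "tool_rot": TCP orientation; "ft_force": force on the tool from outside, world axes, zero at the start; "wrist_torque": the same for the moment, N m; "grip_width": finger opening in m.
Only numpy, scipy, OpenCV 4.12 (cv2) and the standard library are available. Lean on these libraries where they do the work, as an engineer would, in place of code of your own. Each camera call takes 0.05 s, during which the arm holds its last target.

TASK

Bring the welding bench into service. First turn the bar handle of the small isolator box (fume extraction) a quarter turn clockwise, fully to on; only then turn the bar handle of the larger isolator box (welding power) fully to on in the same way. Leave both on.

Things in the scene. Friction and masses are not known exactly. Their poses are not given: they have to be found in the camera images.
- fan_switch (a joint): Handle of the fume extraction isolator, the small square grey box (85 x 85 x 60 mm high) fixed on the bench. 0 = off, pointer at the lid's dot; 1.5708 rad = on, a quarter turn clockwise from above, pointer at the white stroke; a stop at each end. Springs resist the first half of the turn (up to about 0.15 N m), then carry the handle on to the stop.
- fan_switch_grip (a point): Grip point on the turning axis of the small box's handle, 92 mm above the bench. The black bar is 16 mm thick, 56 mm long, centred on the axis, and stands 66 to 104 mm above the bench, on a 48 mm disc 6 mm high on the lid. The point turns with it: y along the bar to the pointer end (white line on top), x across its thickness, z up.
- weld_switch (a joint): Handle of the welding power isolator, the larger oblong grey box (140 x 120 x 85 mm high) fixed on the bench. Values, direction and springs as for fan_switch: 0 = off, 1.5708 rad = on, clockwise from above. (The low round box with a round knob is a lamp dimmer, not part of the job.)
- weld_switch_grip (a point): Grip point on the turning axis of the larger box's handle, 117 mm above the bench. The black bar is 16 mm thick, 80 mm long, centred on the axis, and stands 91 to 129 mm above the bench, on a 48 mm disc 6 mm high on the lid. The point turns with it: y along the bar to the pointer end (white line on top), x across its thickness, z up.

How it is judged (in metres and radians):
On the way, in this order (a step that is already met when the one before it is completed fails the run):
1. the small box's handle (fume extraction) is on while the larger one is still off (value of joint fan_switch above 1.39 rad and value of joint weld_switch below 0.3 rad), for 0.2 s.
2. the larger box's handle (welding power) is on, with extraction still on (value of joint each of weld_switch, fan_switch above 1.39 rad), for 0.2 s.
At the end, for the whole second after the job is handed in: Both handles stand at rest in the on position, each within about 10 degrees of its on stop (all of step 2 and velocity of joint fan_switch between -0.1 and 0.1 rad/s and velocity of joint weld_switch between -0.1 and 0.1 rad/s); the robot touches nothing.
It fails at once if welding power is switched on (larger handle past halfway) while extraction is not on (value of joint weld_switch above 0.9 rad and value of joint fan_switch below 1.2 rad).
It also fails if it takes over 51 s, if anything falls off the work surface, if the arm or the gripper's body presses on something with over 40 N, if the wrist force passes 120 N, or if a joint passes its speed limit or range.

## Working session

There is one attempt and no reset: what is moved stays moved. The work goes in short steps, Python scripts to look and compute and a tool call to move; the robot and the scene stay as the last step left them, time stands still between calls to the robot, and variables do not carry over. Pictures are saved under pics/ and viewed, and the job is handed in when it is done.

Besides the shell and the picture viewer there is one more tool, called in YAML: its name, and indented under it one key for each argument. apply_moves: Moves the arm, as the interface text tells. Its arguments: {"type":"object","properties":{"plan":{"type":"array","items":{"type":"object","properties":{"tx":{"type":"number"},"ty":{"type":"number"},"tz":{"type":"number"},"rx":{"type":"number"},"ry":{"type":"number"},"rz":{"type":"number"},"jaw":{"type":"number"}}}},"grip_force":{"type":"number"}},"required":["plan"]}

```bash
mkdir -p pics; cat > h.py <<'E'
import numpy as np, cv2
from rig import env
def ray(im,u,v,z):
    K=np.array(im['intrinsics']);T=np.array(im['world_from_camera'])
    d=np.linalg.inv(K)@[u,v,1]; d=T[:3,:3]@[d[0],-d[1],-d[2]]
    o=T[:3,3]; return o+d*(z-o[2])/d[2]
def snap(n,f):
    im=env.get_image(n); cv2.imwrite('pics/'+f+'.png',cv2.cvtColor(im['image'],cv2.COLOR_RGB2BGR)); return im
E
python3 - <<'E'
from h import *
import pickle
d={}
for n in('top','scene','wrist'):
    d[n]=snap(n,n+'0'); print(n,d[n].keys(),np.round(d[n]['world_from_camera'],3).tolist(),np.round(d[n]['intrinsics'],1).tolist())
pickle.dump(d,open('d0.pkl','wb'))
print(env.observe(),env.grip_depth)
E
```

```text
top dict_keys(['image', 'intrinsics', 'world_from_camera']) [[-0.019, 0.993, -0.116, 0.44], [-1.0, -0.018, 0.013, 0.011], [0.011, 0.117, 0.993, 1.147], [0.0, 0.0, 0.0, 1.0]] [[523.6, 0.0, 283.1], [0.0, 523.6, 213.6], [0.0, 0.0, 1.0]]
scene dict_keys(['image', 'intrinsics', 'world_from_camera']) [[-0.644, -0.656, 0.393, 0.872], [0.765, -0.547, 0.34, 0.273], [-0.008, 0.52, 0.854, 0.86], [0.0, 0.0, 0.0, 1.0]] [[436.8, 0.0, 273.8], [0.0, 436.8, 209.9], [0.0, 0.0, 1.0]]
wrist dict_keys(['image', 'intrinsics', 'world_from_camera']) [[0.263, 0.914, 0.31, 0.225], [-0.965, 0.249, 0.084, -0.508], [-0.001, -0.321, 0.947, 0.372], [0.0, 0.0, 0.0, 1.0]] [[370.1, 0.0, 283.5], [0.0, 370.1, 208.3], [0.0, 0.0, 1.0]]
{'time_s': 0.15, 'q': array([-8.70482228e+01,  2.18335890e+01,  7.43719181e+01, -1.45505152e-05,
        8.38577971e+01, -1.23357528e+01]), 'qvel': array([ 0.03714356, -0.1305546 , -0.15535218,  0.02620635,  0.0515362 ,
        0.03041751]), 'joint_efforts': array([ 2.77933388e-03, -4.48622990e+01, -2.31344283e+01, -7.90423087e-05,
        3.75057687e-03,  5.88768671e-06]), 'position': array([ 0.14500122, -0.53031692,  0.2308567 ]), 'tool_rot': array([[ 9.64614825e-01,  2.63663110e-01, -5.71476893e-05],
       [ 2.63663010e-01, -9.64614223e-01,  1.10338637e-03],
       [ 2.35796808e-04, -1.07941058e-03, -9.99999390e-01]]), 'ft_force': array([ 0.27313419, -0.55170679, -0.54617841]), 'wrist_torque': array([-0.0010066 , -0.01387341,  0.02423519]), 'grip_width': 0.08525333100249397} -0.0187
```

View pics/top0.png

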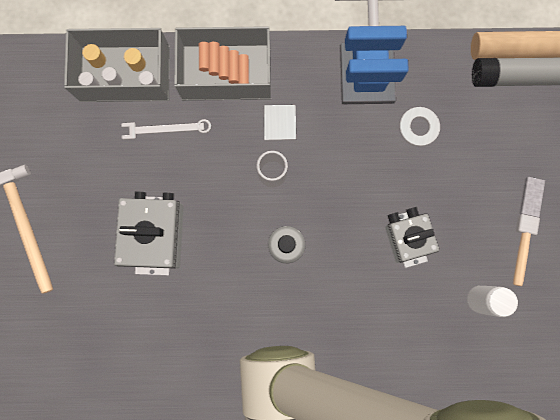

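View pics/scene0.png

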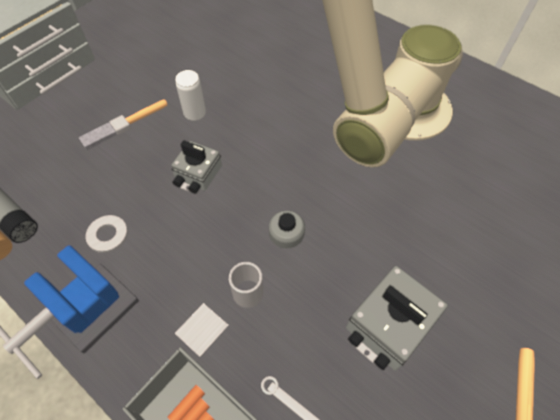

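The top view shows the small box near (414,236), the larger one near (146,232), and the dimmer at (287,244). I'll zoom in on both boxes.

```bash
python3 - <<'E'
from h import *
import pickle
d=pickle.load(open('d0.pkl','rb'))
def crop(n,u,v,r=50,s=4):
    a=d[n]['image'][v-r:v+r,u-r:u+r]; return cv2.resize(cv2.cvtColor(a,cv2.COLOR_RGB2BGR),None,fx=s,fy=s,interpolation=cv2.INTER_NEAREST)
cv2.imwrite('pics/c1.png',np.hstack([crop('top',415,235,50,4),crop('top',147,233,50,4)]))
cv2.imwrite('pics/c2.png',np.hstack([crop('scene',196,160,50,4),crop('scene',400,310,50,4)]))
E
```

```text
(no output)
```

View pics/c1.png

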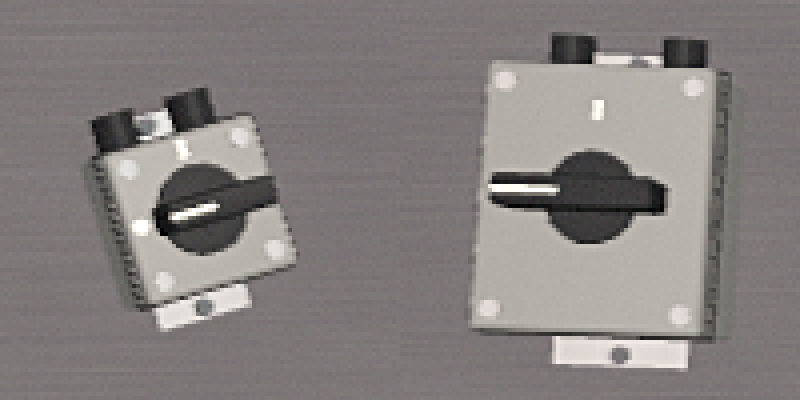

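View pics/c2.png

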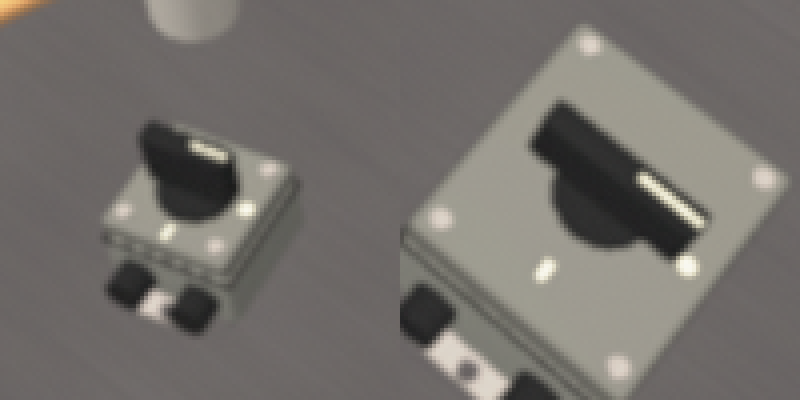

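```bash
python3 - <<'E'
from h import *
import pickle
d=pickle.load(open('d0.pkl','rb'))
for n,box,zl,zt in(('top',(375,200,450,270),.06,.104),('top',(105,185,190,280),.085,.129),('scene',(165,135,225,200),.06,.104),('scene',(345,260,455,380),.085,.129)):
    im=d[n];a=im['image'].astype(int);u0,v0,u1,v1=box
    print(n,box)
    sub=a[v0:v1,u0:u1]
    for nm,m in(('white',(sub.min(2)>200)),('black',(sub.max(2)<75))):
        k,l,st,c=cv2.connectedComponentsWithStats(m.astype(np.uint8))
        for i in range(1,k):
            if st[i,4]<3: continue
            u,v=c[i]+[u0,v0]
            print(nm,st[i].tolist(),np.round([u,v],1),'lid',np.round(ray(im,u,v,zl)[:2],4),'top',np.round(ray(im,u,v,zt)[:2],4))
E
```

```text
top (375, 200, 450, 270)
white [25, 13, 8, 7, 24] [404.5 215.8] lid [ 0.5585 -0.2576] top [ 0.5537 -0.2468]
white [48, 17, 4, 5, 15] [424.5 218.7] lid [ 0.5517 -0.2993] top [ 0.5472 -0.2868]
white [33, 20, 5, 5, 16] [410.1 221.9] lid [ 0.5455 -0.2686] top [ 0.5413 -0.2573]
white [20, 25, 4, 5, 17] [396.5 226.6] lid [ 0.536  -0.2398] top [ 0.5322 -0.2296]
white [33, 36, 11, 4, 17] [412.9 237.5] lid [ 0.5128 -0.2731] top [ 0.5098 -0.2616]
white [23, 40, 5, 4, 16] [399.8 241.4] lid [ 0.5051 -0.2451] top [ 0.5025 -0.2348]
white [57, 45, 4, 5, 16] [433.4 246.8] lid [ 0.4926 -0.3148] top [ 0.4905 -0.3016]
white [29, 53, 4, 5, 15] [405.6 254.9] lid [ 0.4767 -0.256 ] top [ 0.4753 -0.2452]
white [42, 56, 10, 8, 48] [421.9 259.1] lid [ 0.4675 -0.2896] top [ 0.4664 -0.2774]
white [29, 59, 12, 8, 54] [409.1 263. ] lid [ 0.46   -0.2625] top [ 0.4592 -0.2515]
black [31, 7, 13, 11, 96] [412.1 212.1] lid [ 0.566  -0.2738] top [ 0.5609 -0.2623]
black [13, 12, 13, 13, 93] [393.2 217.8] lid [ 0.5547 -0.2337] top [ 0.5501 -0.2238]
black [28, 27, 31, 22, 369] [417.1 236.6] lid [ 0.5144 -0.2819] top [ 0.5
[... 2282 characters left out ...]
 -0.219 ] top [ 0.5883 -0.1919]
scene (345, 260, 455, 380)
white [66, 44, 14, 12, 19] [417.1 309.4] lid [0.51   0.3012] top [0.5305 0.2996]
white [39, 65, 5, 5, 15] [385.8 327.1] lid [0.574  0.2752] top [0.5909 0.2751]
white [75, 64, 4, 5, 16] [421.5 326. ] lid [0.5316 0.3228] top [0.5509 0.32  ]
white [14, 85, 6, 6, 22] [361.6 347.3] lid [0.6312 0.2622] top [0.6449 0.2628]
white [25, 94, 5, 5, 19] [371.8 356. ] lid [0.6321 0.284 ] top [0.6457 0.2834]
black [38, 26, 41, 39, 751] [400.5 306.6] lid [0.5249 0.2753] top [0.5446 0.2752]
black [3, 71, 16, 15, 152] [355.3 338.2] lid [0.6252 0.2449] top [0.6392 0.2465]
black [30, 93, 15, 17, 164] [382.  361.1] lid [0.6281 0.302 ] top [0.6419 0.3004]
```

Both axes sit at their lid centres, and the screw spacings fit the box sizes.

| Box | Axis (x, y) | Pointer direction |
|---|---|---|
| Small | (0.513, -0.278) | about 105° (the dot) |
| Larger | (0.531, 0.2785) | about 87° |

Next I'll move above the small box with tool y at 15°.

apply_moves:
  plan:
    - {"tx":40,"ty":28,"tz":0,"rz":0.14,"jaw":1}
    - {"tx":80,"ty":55,"rz":0.28,"jaw":1}
    - {"tx":120,"ty":82,"rz":0.42,"jaw":1}
    - {"tx":160,"ty":110,"rz":0.56,"jaw":1}
    - {"tx":200,"ty":137,"rz":0.7,"jaw":1}
    - {"tx":240,"ty":164,"rz":0.84,"jaw":1}
    - {"tx":280,"ty":192,"rz":0.98,"jaw":1}
    - {"tx":320,"ty":219,"rz":1.12,"jaw":1}
    - {"tx":350,"ty":240,"rz":1.26,"jaw":1}
    - {"tx":368,"ty":252,"rz":1.4,"jaw":1}
    - {"tx":368,"ty":252,"rz":1.54,"jaw":1}
    - {"tx":368,"ty":252,"rz":1.566,"jaw":1}
  grip_force: 50

```text
validation failed for argument at $.pl...
```

```bash
python3 - <<'E'
from h import *
im=snap('wrist','w1');o=env.observe();print(o['position'],o['tool_rot'],o['q'],o['time_s'])
T=np.linalg.inv(im['world_from_camera'])
for p in([.513,-.278,.104],[.513-.259*.028,-.278+.966*.028,.104]):
    c=T@np.r_[p,1]; q=np.array(im['intrinsics'])@[c[0],-c[1],-c[2]]; print(q[:2]/q[2])
E
```

```text
[ 0.14498199 -0.53036657  0.23095217] [[ 9.64628723e-01  2.63612264e-01 -2.58664200e-05]
 [ 2.63612181e-01 -9.64628331e-01  8.94969375e-04]
 [ 2.10973421e-04 -8.70131869e-04 -9.99999599e-01]] [-8.70511064e+01  2.18285622e+01  7.43637083e+01  1.16461313e-03
  8.38590159e+01 -1.23357418e+01] 0.2
[ -88.27458641 -826.77207984]
[-159.55298868 -827.22255004]
```

View pics/w1.png

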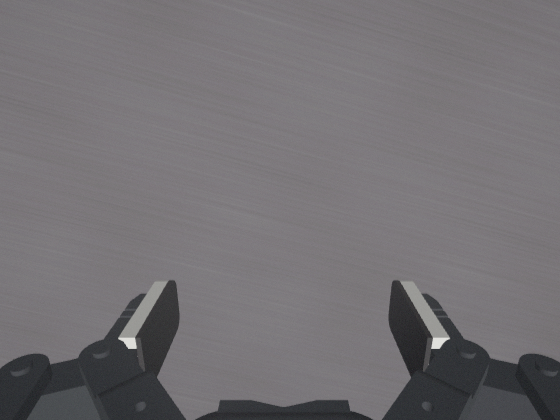

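The call was refused and the arm did not move; the wrist picture shows only bare bench. I'll supply all keys in every row.

apply_moves:
  plan:
    - {"tx":40,"ty":28,"tz":0,"rx":0,"ry":0,"rz":0.14,"jaw":1}
    - {"tx":80,"ty":55,"tz":0,"rx":0,"ry":0,"rz":0.28,"jaw":1}
    - {"tx":120,"ty":82,"tz":0,"rx":0,"ry":0,"rz":0.42,"jaw":1}
    - {"tx":160,"ty":110,"tz":0,"rx":0,"ry":0,"rz":0.56,"jaw":1}
    - {"tx":200,"ty":137,"tz":0,"rx":0,"ry":0,"rz":0.7,"jaw":1}
    - {"tx":240,"ty":164,"tz":0,"rx":0,"ry":0,"rz":0.84,"jaw":1}
    - {"tx":280,"ty":192,"tz":0,"rx":0,"ry":0,"rz":0.98,"jaw":1}
    - {"tx":320,"ty":219,"tz":0,"rx":0,"ry":0,"rz":1.12,"jaw":1}
    - {"tx":350,"ty":240,"tz":0,"rx":0,"ry":0,"rz":1.26,"jaw":1}
    - {"tx":368,"ty":252,"tz":0,"rx":0,"ry":0,"rz":1.4,"jaw":1}
    - {"tx":368,"ty":252,"tz":0,"rx":0,"ry":0,"rz":1.54,"jaw":1}
    - {"tx":368,"ty":252,"tz":0,"rx":0,"ry":0,"rz":1.566,"jaw":1}
  grip_force: 50

```text
time_s: 1.4
position: [0.5133, -0.2778, 0.2306]
tool_rot: [[-0.262, 0.965, -0.001], [0.965, 0.262, 0.0], [0.001, -0.001, -1.0]]
ft_force: [-0.1, -0.5, -0.6]
grip_width: 0.0853
```

```bash
python3 - <<'E'
from h import *
im=snap('wrist','w2');o=env.observe();print(o['position'],o['q'],o['time_s'])
T=np.linalg.inv(im['world_from_camera'])
for p in([.513,-.278,.104],[.513-.259*.028,-.278+.966*.028,.104],[.513,-.278,.06]):
    c=T@np.r_[p,1]; q=np.array(im['intrinsics'])@[c[0],-c[1],-c[2]]; print(q[:2]/q[2])
E
```

```text
[ 0.51296881 -0.27821169  0.23071242] [-4.00723133e+01  2.52747001e+01  6.87841851e+01 -3.81326165e-02
  8.60098214e+01 -5.51150927e+01] 1.45
[283.44905027 198.64500619]
[283.55230896 162.18634191]
[283.54839425 183.69489253]
```

View pics/w2.png

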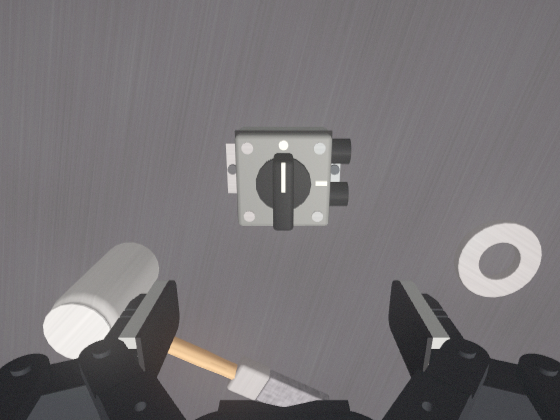

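The wrist view has the bar upright at column 283, square to the jaws, with the dot at its pointer end and the stroke at (321,184). Bar and lid sit about 5 px (4 mm) further up than predicted along the bar. I'll lower and look again.

apply_moves:
  plan:
    - {"tx":0,"ty":0,"tz":-40,"rx":0,"ry":0,"rz":0,"jaw":1}
    - {"tx":0,"ty":0,"tz":-80,"rx":0,"ry":0,"rz":0,"jaw":1}
    - {"tx":0,"ty":0,"tz":-105,"rx":0,"ry":0,"rz":0,"jaw":0.5}
    - {"tx":0,"ty":0,"tz":-105,"rx":0,"ry":0,"rz":0,"jaw":0.3}

```text
time_s: 1.85
position: [0.5112, -0.2777, 0.1226]
tool_rot: [[-0.256, 0.967, -0.007], [0.967, 0.256, 0.005], [0.006, -0.005, -1.0]]
ft_force: [0.0, 0.2, 0.5]
grip_width: 0.0591
```

```bash
python3 - <<'E'
from h import *
im=snap('wrist','w3');o=env.observe();print(o['position'],o['q'],o['time_s'],o['grip_width'])
T=np.linalg.inv(im['world_from_camera'])
for p in([.513,-.278,.104],[.513-.259*.028,-.278+.966*.028,.104],[.513+.259*.028,-.278-.966*.028,.104],[.513,-.278,.06],o['position']):
    c=T@np.r_[p,1]; q=np.array(im['intrinsics'])@[c[0],-c[1],-c[2]]; print(q[:2]/q[2])
a=im['image']; cv2.imwrite('pics/w3c.png',cv2.resize(cv2.cvtColor(a,cv2.COLOR_RGB2BGR)[120:420,180:390],None,fx=2,fy=2))
E
```

```text
[ 0.51228474 -0.27839734  0.12508304] [-4.01303693e+01  3.05359371e+01  7.81822680e+01 -4.09784596e-02
  7.14960276e+01 -5.49800008e+01] 1.9 0.05563537777691259
[287.37404532 266.40262053]
[287.32378732 211.47609801]
[287.41956662 316.15243824]
[287.06751024 232.07969837]
[285.72618117 289.66529385]
```

View pics/w3.png

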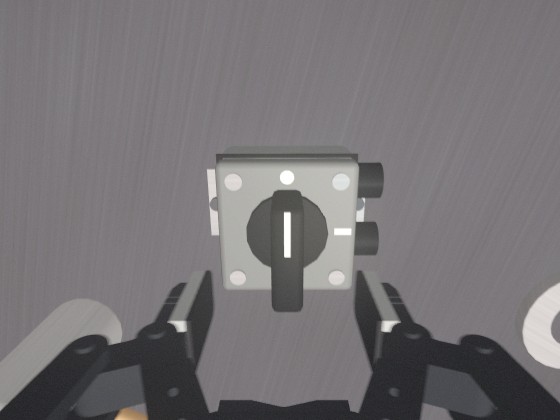

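The closer view agrees: the bar's top face spans rows 211 to about 310 at column 287, as predicted, so the axis is confirmed. The rows above it that looked wrong are the bar's end face. Next I'll descend and grip.

apply_moves:
  plan:
    - {"tx":0.7,"ty":0.4,"tz":-25,"rx":0,"ry":0,"rz":0,"jaw":0.3}
    - {"tx":0.7,"ty":0.4,"tz":-45,"rx":0,"ry":0,"rz":0,"jaw":0.3}
    - {"tx":0.7,"ty":0.4,"tz":-51,"rx":0,"ry":0,"rz":0,"jaw":0.3}
    - {"tx":0.7,"ty":0.4,"tz":-51,"rx":0,"ry":0,"rz":0,"jaw":0.3}
    - {"tx":0.7,"ty":0.4,"tz":-51,"rx":0,"ry":0,"rz":0,"jaw":-1}
    - {"tx":0.7,"ty":0.4,"tz":-51,"rx":0,"ry":0,"rz":0,"jaw":-1}
    - {"tx":0.7,"ty":0.4,"tz":-51,"rx":0,"ry":0,"rz":0,"jaw":-1}
    - {"tx":0.7,"ty":0.4,"tz":-51,"rx":0,"ry":0,"rz":0,"jaw":-1}
    - {"tx":0.7,"ty":0.4,"tz":-51,"rx":0,"ry":0,"rz":0,"jaw":-1}
    - {"tx":0.7,"ty":0.4,"tz":-51,"rx":0,"ry":0,"rz":0,"jaw":-1}
  grip_force: 50

```text
time_s: 2.9
position: [0.513, -0.2784, 0.0753]
tool_rot: [[-0.257, 0.967, -0.003], [0.967, 0.257, 0.001], [0.001, -0.002, -1.0]]
ft_force: [-3.0, -0.7, 5.6]
grip_width: 0.0152
```

Gripped at 15.2 mm. Now the clockwise turn.

apply_moves:
  plan:
    - {"tx":0,"ty":0,"tz":0,"rx":0,"ry":0,"rz":-0.09,"jaw":-1}
    - {"tx":0,"ty":0,"tz":0,"rx":0,"ry":0,"rz":-0.18,"jaw":-1}
    - {"tx":0,"ty":0,"tz":0,"rx":0,"ry":0,"rz":-0.27,"jaw":-1}
    - {"tx":0,"ty":0,"tz":0,"rx":0,"ry":0,"rz":-0.36,"jaw":-1}
    - {"tx":0,"ty":0,"tz":0,"rx":0,"ry":0,"rz":-0.45,"jaw":-1}
    - {"tx":0,"ty":0,"tz":0,"rx":0,"ry":0,"rz":-0.54,"jaw":-1}
    - {"tx":0,"ty":0,"tz":0,"rx":0,"ry":0,"rz":-0.63,"jaw":-1}
    - {"tx":0,"ty":0,"tz":0,"rx":0,"ry":0,"rz":-0.72,"jaw":-1}
    - {"tx":0,"ty":0,"tz":0,"rx":0,"ry":0,"rz":-0.8,"jaw":-1}

```text
time_s: 3.8
position: [0.5123, -0.2784, 0.0754]
tool_rot: [[0.518, 0.855, -0.003], [0.855, -0.518, 0.003], [0.001, -0.004, -1.0]]
ft_force: [-3.8, 0.3, -1.3]
grip_width: 0.0154
```

apply_moves:
  plan:
    - {"tx":0,"ty":0,"tz":0,"rx":0,"ry":0,"rz":-0.09,"jaw":-1}
    - {"tx":0,"ty":0,"tz":0,"rx":0,"ry":0,"rz":-0.18,"jaw":-1}
    - {"tx":0,"ty":0,"tz":0,"rx":0,"ry":0,"rz":-0.27,"jaw":-1}
    - {"tx":0,"ty":0,"tz":0,"rx":0,"ry":0,"rz":-0.36,"jaw":-1}
    - {"tx":0,"ty":0,"tz":0,"rx":0,"ry":0,"rz":-0.45,"jaw":-1}
    - {"tx":0,"ty":0,"tz":0,"rx":0,"ry":0,"rz":-0.54,"jaw":-1}
    - {"tx":0,"ty":0,"tz":0,"rx":0,"ry":0,"rz":-0.63,"jaw":-1}
    - {"tx":0,"ty":0,"tz":0,"rx":0,"ry":0,"rz":-0.7,"jaw":-1}
    - {"tx":0,"ty":0,"tz":0,"rx":0,"ry":0,"rz":-0.76,"jaw":-1}
    - {"tx":0,"ty":0,"tz":0,"rx":0,"ry":0,"rz":-0.775,"jaw":-1}
    - {"tx":0,"ty":0,"tz":0,"rx":0,"ry":0,"rz":-0.775,"jaw":-1}
    - {"tx":0,"ty":0,"tz":0,"rx":0,"ry":0,"rz":-0.775,"jaw":-1}

```text
time_s: 5.0
position: [0.5118, -0.2779, 0.0753]
tool_rot: [[0.968, 0.251, -0.002], [0.251, -0.968, 0.005], [-0.0, -0.005, -1.0]]
ft_force: [-3.6, 2.6, 0.2]
grip_width: 0.0151
```

The tool turned about 90° with the grip held. Now I'll release, rise and look.

apply_moves:
  plan:
    - {"tx":0,"ty":0,"tz":0,"rx":0,"ry":0,"rz":0,"jaw":0.3}
    - {"tx":0,"ty":0,"tz":0,"rx":0,"ry":0,"rz":0,"jaw":0.3}
    - {"tx":0,"ty":0,"tz":0,"rx":0,"ry":0,"rz":0,"jaw":0.3}
    - {"tx":0,"ty":0,"tz":0,"rx":0,"ry":0,"rz":0,"jaw":0.3}
    - {"tx":0,"ty":0,"tz":30,"rx":0,"ry":0,"rz":0,"jaw":0.3}
    - {"tx":0,"ty":0,"tz":80,"rx":0,"ry":0,"rz":0,"jaw":0.5}
    - {"tx":0,"ty":0,"tz":130,"rx":0,"ry":0,"rz":0,"jaw":0.5}
    - {"tx":0,"ty":0,"tz":155,"rx":0,"ry":0,"rz":0,"jaw":0.5}
    - {"tx":0,"ty":0,"tz":155,"rx":0,"ry":0,"rz":0,"jaw":0.5}
    - {"tx":0,"ty":0,"tz":155,"rx":0,"ry":0,"rz":0,"jaw":0.5}

```text
time_s: 6.0
position: [0.5117, -0.2778, 0.2301]
tool_rot: [[0.968, 0.251, -0.001], [0.251, -0.968, 0.005], [-0.0, -0.005, -1.0]]
ft_force: [0.2, 0.2, -0.0]
grip_width: 0.064
```

```bash
python3 - <<'E'
from h import *
im=snap('wrist','w4');o=env.observe();print(o['position'],o['q'],o['time_s'],o['grip_width'])
E
```

```text
[ 0.51147242 -0.27762209  0.22914214] [-40.21311008  25.28387724  69.03265142   0.16004048  86.04459463
  35.26359246] 6.05 0.06426736169300243
```

View pics/w4.png

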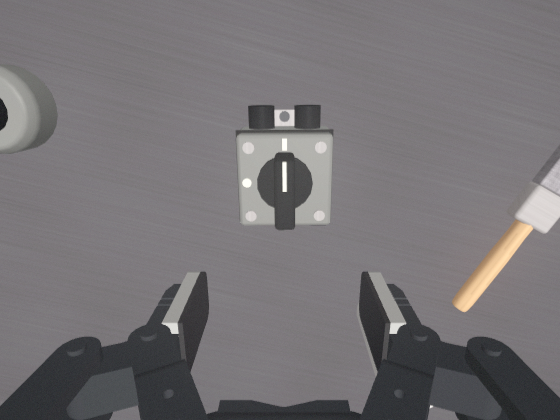

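The pointer line (284,177) stands at the stroke (284,144), with the dot off to the left, so the small switch is on. Next is the larger box.

apply_moves:
  plan:
    - {"tx":2,"ty":48,"tz":0,"rx":0,"ry":0,"rz":0.11,"jaw":1}
    - {"tx":4,"ty":96,"tz":0,"rx":0,"ry":0,"rz":0.22,"jaw":1}
    - {"tx":6,"ty":144,"tz":0,"rx":0,"ry":0,"rz":0.33,"jaw":1}
    - {"tx":8,"ty":192,"tz":0,"rx":0,"ry":0,"rz":0.44,"jaw":1}
    - {"tx":10,"ty":240,"tz":0,"rx":0,"ry":0,"rz":0.55,"jaw":1}
    - {"tx":12,"ty":288,"tz":0,"rx":0,"ry":0,"rz":0.66,"jaw":1}
    - {"tx":14,"ty":336,"tz":0,"rx":0,"ry":0,"rz":0.77,"jaw":1}
    - {"tx":16,"ty":384,"tz":0,"rx":0,"ry":0,"rz":0.88,"jaw":1}
    - {"tx":18,"ty":432,"tz":0,"rx":0,"ry":0,"rz":0.99,"jaw":1}
    - {"tx":19,"ty":480,"tz":0,"rx":0,"ry":0,"rz":1.1,"jaw":1}
    - {"tx":20,"ty":525,"tz":0,"rx":0,"ry":0,"rz":1.2,"jaw":1}
    - {"tx":20,"ty":556,"tz":0,"rx":0,"ry":0,"rz":1.265,"jaw":1}

```text
time_s: 7.25
position: [0.5306, 0.281, 0.2272]
tool_rot: [[0.047, 0.999, -0.01], [0.999, -0.047, -0.002], [-0.002, -0.01, -1.0]]
ft_force: [-0.1, -0.5, -0.2]
grip_width: 0.0853
```

apply_moves:
  plan:
    - {"tx":0,"ty":0,"tz":0,"rx":0,"ry":0,"rz":0,"jaw":0.3}
    - {"tx":0,"ty":0,"tz":0,"rx":0,"ry":0,"rz":0,"jaw":0.3}
    - {"tx":0,"ty":0,"tz":0,"rx":0,"ry":0,"rz":0,"jaw":0.3}

```text
time_s: 7.55
position: [0.5306, 0.28, 0.2263]
tool_rot: [[0.049, 0.999, -0.012], [0.999, -0.049, -0.002], [-0.003, -0.011, -1.0]]
ft_force: [-0.7, 0.2, 0.1]
grip_width: 0.0557
```

```bash
python3 - <<'E'
from h import *
im=snap('wrist','w5');o=env.observe();print(o['position'],o['q'],o['time_s'],o['grip_width'],o['tool_rot'])
T=np.linalg.inv(im['world_from_camera'])
for p in([.531,.2785,.129],[.531+.052*.04,.2785+.04,.129],[.531,.2785,.085]):
    c=T@np.r_[p,1]; q=np.array(im['intrinsics'])@[c[0],-c[1],-c[2]]; print(q[:2]/q[2])
E
```

```text
[0.53071421 0.27983056 0.22666135] [1.64810236e+01 2.73588761e+01 6.59335876e+01 6.03503958e-02
 8.73394566e+01 1.92922358e+01] 7.6 0.05543368486711365 [[ 0.04908544  0.99873539 -0.0108742 ]
 [ 0.99879106 -0.04911126 -0.00211991]
 [-0.00265127 -0.010757   -0.99993863]]
[286.27881889 212.67091825]
[286.57375653 154.52172796]
[286.53736743 194.14674962]
```

View pics/w5.png

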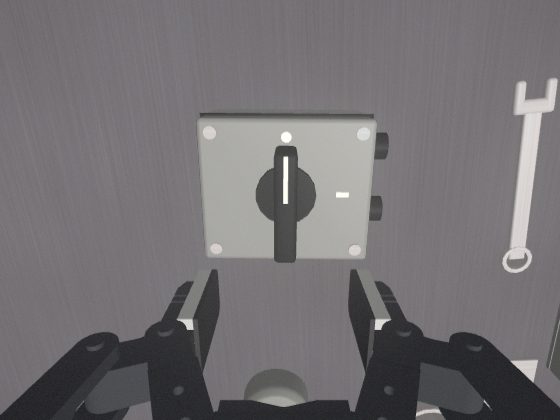

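The bar is at column 286 with the disc centred at (286,194), as predicted, and the pointer is at the dot. I'll descend with a small tilt correction and grip.

apply_moves:
  plan:
    - {"tx":0,"ty":-1.3,"tz":-40,"rx":0.002,"ry":-0.011,"rz":-0.004,"jaw":0.3}
    - {"tx":0,"ty":-1.3,"tz":-80,"rx":0.002,"ry":-0.011,"rz":-0.004,"jaw":0.3}
    - {"tx":0,"ty":-1.3,"tz":-105,"rx":0.002,"ry":-0.011,"rz":-0.004,"jaw":0.3}
    - {"tx":0,"ty":-1.3,"tz":-120,"rx":0.002,"ry":-0.011,"rz":-0.004,"jaw":0.3}
    - {"tx":0,"ty":-1.3,"tz":-127,"rx":0.002,"ry":-0.011,"rz":-0.004,"jaw":0.3}
    - {"tx":0,"ty":-1.3,"tz":-127,"rx":0.002,"ry":-0.011,"rz":-0.004,"jaw":0.3}
    - {"tx":0,"ty":-1.3,"tz":-127,"rx":0.002,"ry":-0.011,"rz":-0.004,"jaw":-1}
    - {"tx":0,"ty":-1.3,"tz":-127,"rx":0.002,"ry":-0.011,"rz":-0.004,"jaw":-1}
    - {"tx":0,"ty":-1.3,"tz":-127,"rx":0.002,"ry":-0.011,"rz":-0.004,"jaw":-1}
    - {"tx":0,"ty":-1.3,"tz":-127,"rx":0.002,"ry":-0.011,"rz":-0.004,"jaw":-1}
    - {"tx":0,"ty":-1.3,"tz":-127,"rx":0.002,"ry":-0.011,"rz":-0.004,"jaw":-1}
    - {"tx":0,"ty":-1.3,"tz":-127,"rx":0.002,"ry":-0.011,"rz":-0.004,"jaw":-1}
  grip_force: 50

```text
time_s: 8.8
position: [0.5304, 0.2786, 0.1007]
tool_rot: [[0.053, 0.999, 0.0], [0.999, -0.053, -0.0], [0.0, 0.0, -1.0]]
ft_force: [-3.9, -2.0, 5.6]
grip_width: 0.0151
```

apply_moves:
  plan:
    - {"tx":0,"ty":0,"tz":0,"rx":0,"ry":0,"rz":-0.09,"jaw":-1}
    - {"tx":0,"ty":0,"tz":0,"rx":0,"ry":0,"rz":-0.18,"jaw":-1}
    - {"tx":0,"ty":0,"tz":0,"rx":0,"ry":0,"rz":-0.27,"jaw":-1}
    - {"tx":0,"ty":0,"tz":0,"rx":0,"ry":0,"rz":-0.36,"jaw":-1}
    - {"tx":0,"ty":0,"tz":0,"rx":0,"ry":0,"rz":-0.45,"jaw":-1}
    - {"tx":0,"ty":0,"tz":0,"rx":0,"ry":0,"rz":-0.54,"jaw":-1}
    - {"tx":0,"ty":0,"tz":0,"rx":0,"ry":0,"rz":-0.63,"jaw":-1}
    - {"tx":0,"ty":0,"tz":0,"rx":0,"ry":0,"rz":-0.72,"jaw":-1}
    - {"tx":0,"ty":0,"tz":0,"rx":0,"ry":0,"rz":-0.8,"jaw":-1}

```text
time_s: 9.7
position: [0.5304, 0.2785, 0.1008]
tool_rot: [[0.755, 0.655, 0.001], [0.655, -0.755, -0.001], [0.0, 0.001, -1.0]]
ft_force: [-1.1, -0.7, -1.9]
grip_width: 0.0152
```

apply_moves:
  plan:
    - {"tx":0,"ty":0,"tz":0,"rx":0,"ry":0,"rz":-0.09,"jaw":-1}
    - {"tx":0,"ty":0,"tz":0,"rx":0,"ry":0,"rz":-0.18,"jaw":-1}
    - {"tx":0,"ty":0,"tz":0,"rx":0,"ry":0,"rz":-0.27,"jaw":-1}
    - {"tx":0,"ty":0,"tz":0,"rx":0,"ry":0,"rz":-0.36,"jaw":-1}
    - {"tx":0,"ty":0,"tz":0,"rx":0,"ry":0,"rz":-0.45,"jaw":-1}
    - {"tx":0,"ty":0,"tz":0,"rx":0,"ry":0,"rz":-0.54,"jaw":-1}
    - {"tx":0,"ty":0,"tz":0,"rx":0,"ry":0,"rz":-0.63,"jaw":-1}
    - {"tx":0,"ty":0,"tz":0,"rx":0,"ry":0,"rz":-0.7,"jaw":-1}
    - {"tx":0,"ty":0,"tz":0,"rx":0,"ry":0,"rz":-0.76,"jaw":-1}
    - {"tx":0,"ty":0,"tz":0,"rx":0,"ry":0,"rz":-0.775,"jaw":-1}
    - {"tx":0,"ty":0,"tz":0,"rx":0,"ry":0,"rz":-0.775,"jaw":-1}
    - {"tx":0,"ty":0,"tz":0,"rx":0,"ry":0,"rz":-0.775,"jaw":-1}

```text
time_s: 10.9
position: [0.5303, 0.2785, 0.1008]
tool_rot: [[0.998, -0.059, -0.0], [-0.059, -0.998, -0.001], [-0.0, 0.001, -1.0]]
ft_force: [-0.3, -0.7, -2.1]
grip_width: 0.0153
```

apply_moves:
  plan:
    - {"tx":0,"ty":0,"tz":0,"rx":0,"ry":0,"rz":0,"jaw":0.3}
    - {"tx":0,"ty":0,"tz":0,"rx":0,"ry":0,"rz":0,"jaw":0.3}
    - {"tx":0,"ty":0,"tz":0,"rx":0,"ry":0,"rz":0,"jaw":0.3}
    - {"tx":0,"ty":0,"tz":0,"rx":0,"ry":0,"rz":0,"jaw":0.3}
    - {"tx":0,"ty":0,"tz":30,"rx":0,"ry":0,"rz":0,"jaw":0.3}
    - {"tx":0,"ty":0,"tz":80,"rx":0,"ry":0,"rz":0,"jaw":0.5}
    - {"tx":0,"ty":0,"tz":125,"rx":0,"ry":0,"rz":0,"jaw":0.5}
    - {"tx":0,"ty":0,"tz":140,"rx":0,"ry":0,"rz":0,"jaw":0.5}
    - {"tx":0,"ty":0,"tz":140,"rx":0,"ry":0,"rz":0,"jaw":0.5}
    - {"tx":0,"ty":0,"tz":140,"rx":0,"ry":0,"rz":0,"jaw":0.5}

```text
time_s: 11.9
position: [0.53, 0.2784, 0.2397]
tool_rot: [[0.998, -0.059, -0.002], [-0.059, -0.998, -0.001], [-0.001, 0.001, -1.0]]
ft_force: [-1.0, 0.7, 0.1]
grip_width: 0.0641
```

```bash
python3 - <<'E'
from h import *
w=snap('wrist','w6');t=snap('scene','s6');o=env.observe();print(o['position'],o['time_s'],o['grip_width'],o['ft_force'])
E
```

```text
[0.52981472 0.27830239 0.23890502] 12.0 0.06411570620209928 [1.2990862  0.06136695 0.48649355]
```

View pics/w6.png

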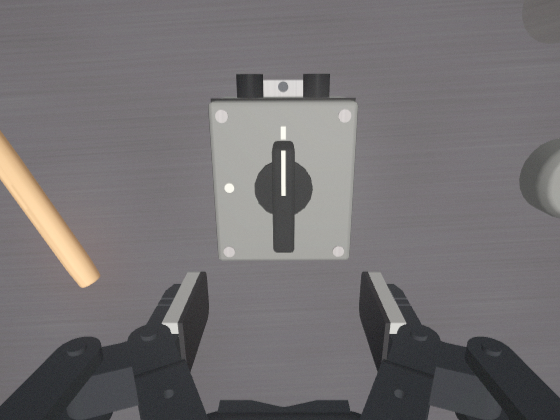

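View pics/s6.png

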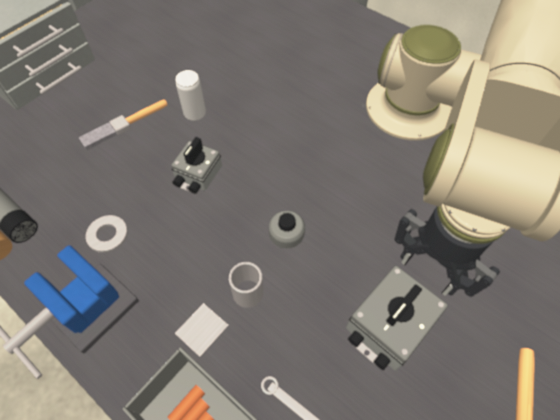

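The wrist view has the larger handle's line (284,172) at the stroke (284,133). In the scene view both bars, near (195,152) and (403,308), point at their strokes, and the gripper is clear of everything. Handing in.

```bash
python3 -c "
from rig import env
print(env.close_job())"
```

```text
the job is handed in; nothing more can be done
None
```

Both isolators are on. I turned the small one (fume extraction) a quarter turn clockwise first, then the larger one (welding power), then released and raised the arm clear. I handed the job in at about 12 s of the 51 s allowed.

- **Handles:** the wrist views after each release show the pointer lined up with the white stroke, and the last scene view shows both handles on.
- **Arm:** the gripper stands about 0.24 m up, touching nothing, and the wrist force reads about 1 N, close to zero.
- **Checks that disagreed or failed:**
  - Early on, the wrist view seemed to put the small box's bar about 4 mm off. A closer look showed I had counted the bar's end face as part of its top.
  - The top and scene views differed by 2 to 3 mm.
  - My first move call was refused for missing keys, and nothing moved.

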